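# Sort stripped amplifier parts into two-bay trays

## Task

Sort the parts stripped from the amplifier into the three trays, one part to a bay: the two blue capacitors into the yellow tray, the two black control knobs with silver faces into the green tray and the transformer into either bay of the red tray. Set each one down gently, not dropped, so that it stands upright and flat on the floor of its bay, and leave the glass valve and the flux jar standing where they are.

Things in the scene. Friction and masses are not known exactly. Their poses are not given: they have to be found in the camera images.
- capacitor_a: Blue can capacitor standing upright: a cylinder 35 mm in diameter and 52 mm tall, blue sleeve, small black disc on top, about 70 g, loose. Origin: centre of its underside; z up along the can. The two are alike.
- capacitor_b: Blue can capacitor standing upright: a cylinder 35 mm in diameter and 52 mm tall, blue sleeve, small black disc on top, about 70 g, loose. Origin: centre of its underside; z up along the can. The two are alike.
- knob_a: Amplifier control knob standing on its flat back: a plain cylinder 32 mm in diameter and 30 mm tall, black sides and rim, a silver aluminium disc with a short black pointer line on top, about 50 g, loose. Origin: centre of its underside; z up. The two are alike.
- knob_b: Amplifier control knob standing on its flat back: a plain cylinder 32 mm in diameter and 30 mm tall, black sides and rim, a silver aluminium disc with a short black pointer line on top, about 50 g, loose. Origin: centre of its underside; z up. The two are alike.
- transformer: Small mains transformer standing on its foot plate: dark steel core with a copper-coloured winding bulging out on two sides, about 160 g, loose. Foot plate 42 mm (x) by 34 mm (y), 3 mm thick; core 42 mm (x) by 18 mm (y), up to 38 mm high; winding 26 mm (x) by 34 mm (y), from 6 to 33 mm above the underside: its two flat side faces, 34 mm apart along y, are the place to grip. Origin: centre of the underside; z up.
- tray_yellow: Yellow shallow plastic sorting tray for the capacitors, fixed to the bench. 68 mm along its x, 133 mm along its y, walls 10 mm high and 3 mm thick, open above; one 3 mm divider across the middle, as high as the walls, makes two square bays of 62 x 62 mm, their centres at y = +33 and -33 mm (x = 0) in the tray's frame. Bay floors lie 2.5 mm above the bench. Origin: centre of the underside; z up.
- tray_green: Green shallow plastic sorting tray for the knobs, fixed to the bench. 68 mm along its x, 133 mm along its y, walls 10 mm high and 3 mm thick, open above; one 3 mm divider across the middle, as high as the walls, makes two square bays of 62 x 62 mm, their centres at y = +33 and -33 mm (x = 0) in the tray's frame. Bay floors lie 2.5 mm above the bench. Origin: centre of the underside; z up.
- tray_red: Red shallow plastic sorting tray for the transformer, fixed to the bench. 68 mm along its x, 133 mm along its y, walls 10 mm high and 3 mm thick, open above; one 3 mm divider across the middle, as high as the walls, makes two square bays of 62 x 62 mm, their centres at y = +33 and -33 mm (x = 0) in the tray's frame. Bay floors lie 2.5 mm above the bench. Origin: centre of the underside; z up.
- valve: Bystander, to be left alone: glass amplifier valve standing upright, clear bulb 27 mm in diameter with metal inside on a brass base 30 mm in diameter, 58 mm tall, loose. Origin: centre of the underside; z up.
- flux_jar: Bystander, to be left alone: small brown glass jar with a red cap, 38 mm in diameter and 38 mm tall, loose. Origin: centre of the underside; z up.

How it is judged:
By the outcome, as a careful person would: the job done as asked, in the order asked, and still so for the second after the job is handed in, with the robot touching nothing.
It also fails if it takes over 128 s, if anything falls off the work surface, if the arm or the gripper's body presses on something with over 40 N, if the wrist force passes 120 N, or if a joint passes its speed limit or range.

## Robot

A 6-joint arm with a two-finger parallel gripper is mounted at the origin on the work surface. World frame = base frame: x ahead of the robot, y to its left, z up, the work surface at z = 0. Lengths are in mm, angles in rad, forces in N, time in s.
With the tool pointing down it reaches from about 300 to 850 mm from the base axis. Payload 5.4 kg.
Tool frame: the origin (TCP) lies at the very end of the fingers, on their centre line; the grasp point (between the pads) lies 19 mm behind it (env.hold_point_z is the distance from the TCP to the grasp point, in mm); z points along the fingers, y is the line along which they close (so a half turn about z gives the same grasp; the last joint's range is limited). The gripper opens to 85 mm and grips with 20 to 120 N. Pads are 22 mm wide; open, the fingers measure 114 mm over their backs; the gripper's body (76 mm by 85 mm) begins 54 mm behind the grasp point. The pads swing forward as they close: fully open they stand 13 mm farther back than shut.
Start: joints at [-1.354, 0.158, 1.597, -0, 1.386, -0.21], TCP at [238.002, -523.413, 231.299] pointing down, gripper open.
Joint ranges: [-2.91, 2.91], [-0.94, 2.29], [0.18, 2.7], [-1.29, 4.43], [0.17, 2.64], [-3, 3]. Speed limits (rad/s): [2.57, 2.57, 3.14, 3.14, 3.14, 3.14].

## Interface

Orientations are given as [roll, pitch, yaw] about the fixed x, y, z axes, in that order (R = Rz(yaw) Ry(pitch) Rx(roll)).
In Python, from rig import env gives the robot as it stands.
- The arm moves only by the tool servo_tool, never from a script. Its argument "plan" is a list of rows, each a list of 3 entries, a list of its own where there are three numbers: the closure, from 0 (fully open) to 1 (shut), then the shift along the tool's x, y, z in cm, then the turn about the tool's z in rad. A call has 1 to 12 rows; each row is the pose to reach, as a shift and turn from the pose commanded when the call began, along the tool's axes at that moment; what a row does not reach only later rows make up. A row lasts 1/12 s, in which the tool goes at most 41.7 mm and 7.16 degrees, less where a joint would pass 70% of its speed; a pose out of reach is approached as far as the arm can. A call with a gripper value outside its range is refused whole. The fingers move at their own pace and stop on an object; "squeeze" is the grip in N (left out, the last holds). Time passes only in rows, so rows that repeat a pose let the fingers close. It gives the time, the measured TCP pose, the force, the opening and the grip force at its end, in the units of the state.
- env.observe(): the state, without advancing time (a new reading comes with each control period).
- env.read_camera(name): name is "side" or "top" or "wrist"; returns the picture (384x512x3 uint8, red, green, blue); there is no depth.
- env.camera_model(name): a dict with "camera_matrix" (3x3 intrinsics, pixels), "rvec" (rotation vector, rad) and "tvec" (3), from world to camera coordinates, as OpenCV has them. Camera axes: x right, y down, z forward; pixel columns grow to the right and rows downward; lengths in mm; the calibration is good to about 2 mm. A picture is of the moment at which its call begins: read the wrist's pose just before it. camera_model takes no time and is no camera call; for the wrist camera it gives the pose at the moment of the call.
- env.close_job(): hands the job in; it is judged then, once.
The state is a dict: "t": time; "q": joint angles; "joint_velocities": joint speeds; "joint_torque": joint torques, N m; "tcp_pos": TCP position; "tcp_rot": TCP orientation; "force": force on the tool from outside, world axes, zero at the start; "wrist_torque": the same for the moment, N m; "finger_gap": opening from 0.0 (shut) to 1.0 (fully open); "gripper_force": force on a finger pad.
Only numpy, scipy, OpenCV 4.12 (cv2) and the standard library are available. Lean on these libraries where they do the work, as an engineer would, in place of code of your own. Each camera call takes 0.05 s, during which the arm holds its last target. There are 200 camera calls.

## Working session

There is one attempt and no reset: what is moved stays moved. The work goes in short steps, Python scripts to look and compute and a tool call to move; the robot and the scene stay as the last step left them, time stands still between calls to the robot, and variables do not carry over. Pictures are saved under pics/ and viewed, at most 14 in all, crops included, and the job is handed in when it is done.

Besides the shell and the picture viewer there is one more tool, called after "Request:" by a JSON object that holds its "name" and its "arguments". servo_tool: Moves the arm, as the interface text tells. Its arguments: {"type":"object","properties":{"plan":{"type":"array","items":{"type":"array"}},"squeeze":{"type":"number"}},"required":["plan"]}

```bash
mkdir -p pics; ls
python3 - <<'E'
from rig import env
import cv2,numpy as np
s=env.observe();print(s)
for n in("top","side"):
    im=env.read_camera(n);cv2.imwrite(f"pics/{n}0.png",im[:,:,::-1])
    m=env.camera_model(n);R=cv2.Rodrigues(np.array(m["rvec"],float))[0];print(n,m,-R.T@np.ravel(m["tvec"]))
E
```

```text
pics
{'t': 0.0, 'q': array([-1.35410525e+00,  1.59042570e-01,  1.59824923e+00, -2.90527446e-05,
        1.38619853e+00, -2.10112697e-01]), 'joint_velocities': array([ 0.00092173,  0.00108557,  0.00204695, -0.00015022, -0.00047649,
       -0.00049356]), 'joint_torque': array([-1.50712174e-03, -3.96001124e+01, -3.31430018e+01, -4.00908830e-04,
        8.40622291e-03,  5.73449000e-06]), 'tcp_pos': array([ 237.86138939, -522.82754271,  230.31203033]), 'tcp_rot': array([-3.13973076e+00, -3.67877633e-04,  4.26808787e-01]), 'force': array([ 0.97525078,  0.03706886, -0.2626157 ]), 'wrist_torque': array([ 0.01116322,  0.02703272, -0.00980644]), 'gripper_force': 0.0, 'finger_gap': 0.9991177743882116}
top {'camera_matrix': array([[376.35710215,   0.        , 252.62185359],
       [  0.        , 376.35710215, 191.24801038],
       [  0.        ,   0.        ,   1.        ]]), 'rvec': array([ 2.23397423, -2.18815368,  0.10012804]), 'tvec': array([-30.36526002, 499.82272765, 955.95513889])} [447.25924786  14.48078621 982.01044174]
side {'camera_matrix': array([[490.01516064,   0.        , 254.88885368],
       [  0.        , 490.01516064, 187.9519928 ],
       [  0.        ,   0.        ,   1.        ]]), 'rvec': array([ 0.53268615, -2.4725055 ,  1.44312859]), 'tvec': array([477.33285273, 135.50132874, 930.33734167])} [113.2827273  873.25027181 579.94466819]
```

View pics/top0.png

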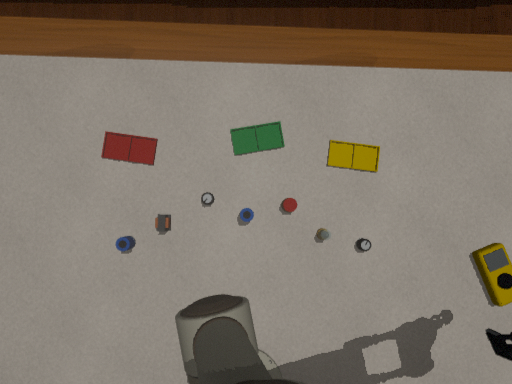

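View pics/side0.png

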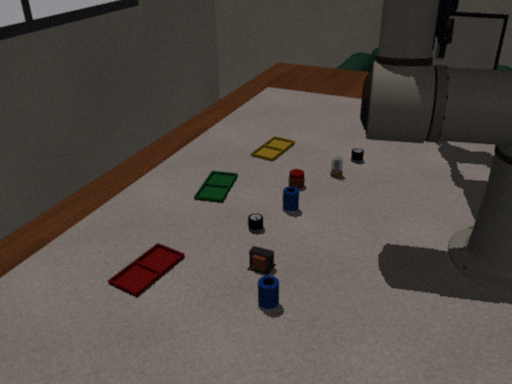

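The top view shows the trays: red at (130,148), green at (257,138) and yellow at (353,156). The capacitors are at (125,243) and (246,215), the knobs at (208,198) and (364,244), and the transformer at (164,222). The jar is at (289,205) and the valve at (322,235). The side view agrees.

```bash
cat > h.py <<'E'
from rig import env
import cv2,numpy as np
def cam(n):
    m=env.camera_model(n);return np.array(m["camera_matrix"],float),cv2.Rodrigues(np.array(m["rvec"],float))[0],np.ravel(m["tvec"])
def ray(c,px,z):
    K,R,t=c;px=np.atleast_2d(np.array(px,float))
    d=(R.T@np.linalg.inv(K)@np.c_[px,np.ones(len(px))].T).T;C=-R.T@t
    return (C+d*((z-C[2])/d[:,2])[:,None])[:,:2]
def proj(c,P):
    K,R,t=c;p=K@(R@np.array(P,float)+t);return p[:2]/p[2]
def blobs(mask,amin):
    mask=mask.astype(np.uint8)*255
    cs,_=cv2.findContours(mask,cv2.RETR_EXTERNAL,cv2.CHAIN_APPROX_NONE)
    return [c[:,0] for c in cs if cv2.contourArea(c)>=amin]
def rect(xy):
    (cx,cy),(w,h),_=r=cv2.minAreaRect(np.float32(xy));b=cv2.boxPoints(r)
    e=[b[1]-b[0],b[2]-b[1]];e=max(e,key=np.linalg.norm)
    return (round(cx,1),round(cy,1)),sorted((round(w,1),round(h,1))),round(float(np.arctan2(e[1],e[0]))%np.pi,3)
E
cat > top.py <<'E'
from h import *
im=cv2.imread("pics/top0.png");c=cam("top");hsv=cv2.cvtColor(im,cv2.COLOR_BGR2HSV).astype(int);H,S,V=hsv.transpose(2,0,1)
for n,m in dict(red=((H<6)|(H>174))&(S>150)&(V>50),green=(abs(H-70)<20)&(S>100),yellow=(abs(H-26)<6)&(S>150)&(V>80),blue=(abs(H-112)<15)&(S>110)&(V>40)).items():
    for b in blobs(m,25):
        print(n,b.mean(0).round(),"z10",rect(ray(c,b,10)),"z26",rect(ray(c,b,26)))
for n,p,z in [("knob",(208,198),30),("knob",(364,244),30),("tr",(164,222),38),("capA",(123,244),52),("capB",(246,214.5),52),("valve",(322,235),40),("jar",(289,205),38)]:
    x,y=p;p=im[y-12 if isinstance(y,int) else 203:int(y)+12,x-14:x+14]
    print(n,ray(c,(x,y),z).round(1))
vis=cv2.resize(im[180:270,100:390],None,fx=2.7,fy=2.7,interpolation=cv2.INTER_CUBIC);cv2.imwrite("pics/topcrop.png",vis)
E
python3 top.py
python3 - <<'E'
from h import *
env.read_camera("wrist");K,R,t=cam("wrist");print(K,R,-R.T@t,env.observe()["tcp_pos"])
E
```

```text
red [290. 204.] z10 ((468.3, -117.8), [31.3, 33.7], 0.015) z26 ((467.9, -115.6), [30.7, 33.1], 0.015)
red [128. 145.] z10 ((606.2, 299.9), [65.9, 130.1], 1.451) z26 ((603.6, 295.2), [64.8, 128.0], 1.451)
green [257. 136.] z10 ((640.9, -29.0), [66.0, 131.0], 1.761) z26 ((637.7, -28.3), [64.9, 128.8], 1.761)
yellow [498. 274.] z10 ((298.4, -673.8), [75.1, 152.7], 0.402) z26 ((300.9, -662.5), [73.8, 150.2], 0.402)
yellow [353. 155.] z10 ((600.4, -283.2), [67.8, 133.1], 1.468) z26 ((597.9, -278.3), [66.7, 130.9], 1.468)
blue [122. 244.] z10 ((360.7, 307.5), [31.7, 32.4], 0.81) z26 ((362.1, 302.6), [31.1, 31.8], 0.81)
blue [246. 214.] z10 ((441.5, -4.2), [30.9, 30.9], 1.591) z26 ((441.6, -3.9), [30.4, 30.4], 1.591)
knob [[480.   92.8]]
knob [[ 371.3 -305.5]]
tr [[417.9 199.3]]
capA [[363.2 293.6]]
capB [[440.5  -3.4]]
valve [[ 392.8 -195.4]]
jar [[ 466.4 -111.5]]
[[309.19555964   0.         260.25942864]
 [  0.         309.19555964 189.74053749]
 [  0.           0.           1.        ]] [[ 0.41333581 -0.91057747 -0.0014779 ]
 [-0.86328414 -0.39238332  0.31745207]
 [-0.28964461 -0.12993846 -0.94827317]] [ 313.89947851 -489.5065752   373.73254285] [ 237.89345971 -522.97208884  230.53364922]
```

View pics/topcrop.png

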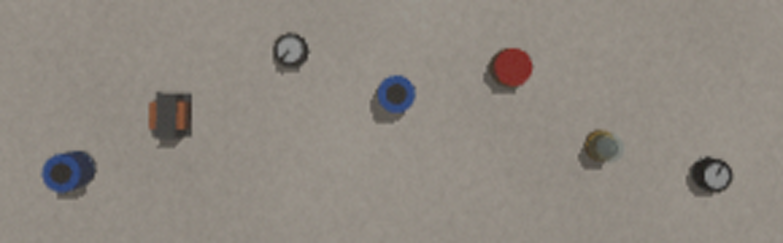

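The crop confirms the same parts: two capacitors, two knobs, the transformer with its copper sides facing ±y, the jar and the valve. Next I'll move over the central capacitor, turning to a yaw of about 1.47.

Request:
{"name": "servo_tool", "arguments": {"plan": [[0.2,[1.5,-1.5,0],-0.1],[0.2,[4,-4,0],-0.2],[0.2,[7,-7,0],-0.3],[0.2,[10,-10,0],-0.4],[0.2,[13,-13,0],-0.5],[0.2,[16,-16,0],-0.6],[0.2,[19,-18.5,0],-0.7],[0.2,[22,-21.5,0],-0.8],[0.2,[25,-24.5,0],-0.9],[0.2,[28,-27.5,0],-1.0],[0.2,[31,-30,0],-1.04],[0.2,[34,-33,0],-1.04]]}}

```text
t: 1.15
tcp_pos: [411.0, -81.1, 231.3]
tcp_rot: [3.141, 0.0, 1.468]
force: [0.6, -0.5, 0.5]
finger_gap: 0.803
gripper_force: 0.0
```

```bash
cat > go.py <<'E'
import sys;from h import *
# usage: go.py x y z yaw -> shift (cm) and turn in the present tool axes
def go(x,y,z,yaw):
    s=env.observe();R=cv2.Rodrigues(np.zeros(3))[0];a=s["tcp_rot"][2];p=s["tcp_pos"]
    d=np.array([x,y,z])-p;c,n=np.cos(a),np.sin(a)
    print("shift",np.round([(d[0]*c+d[1]*n)/10,(d[0]*n-d[1]*c)/10,-d[2]/10],2),"turn",round((a-yaw+np.pi)%(2*np.pi)-np.pi,3),"now",p.round(1),s["tcp_rot"].round(3),"t",round(s["t"],1))
if __name__=="__main__":go(*map(float,sys.argv[1:]))
E
python3 go.py 441 -4 230 1.47
```

```text
shift [7.97 2.2  0.13] turn -0.002 now [411.  -81.1 231.3] [3.141 0.    1.468] t 1.1
```

Request:
{"name": "servo_tool", "arguments": {"plan": [[0.2,[2.5,0.7,1],0],[0.2,[5,1.4,3],0],[0.2,[7,2,5],0],[0.2,[8,2.2,7],0],[0.2,[8,2.2,7],0],[0.2,[8,2.2,7],0]]}}

```text
t: 1.65
tcp_pos: [439.8, -5.3, 160.5]
tcp_rot: [-3.139, -0.0, 1.468]
force: [-0.9, -0.1, 0.6]
finger_gap: 0.799
gripper_force: 0.0
```

```bash
cat > look.py <<'E'
import sys;from h import *
def look(n):
    s=env.observe();c=cam("wrist");im=env.read_camera("wrist")[:,:,::-1].copy();cv2.imwrite(f"pics/{n}.png",im)
    print(s["tcp_pos"].round(1),s["tcp_rot"].round(3),"gap",round(s["finger_gap"],3),"t",round(s["t"],2));return im,c
def hsvof(im):return cv2.cvtColor(im,cv2.COLOR_BGR2HSV).astype(int).transpose(2,0,1)
def blue(im,c):
    H,S,V=hsvof(im)
    for b in blobs((abs(H-112)<15)&(S>110)&(V>30),150):
        # top disc: dark hole inside the blue outline
        print("blue px",b.min(0),b.max(0),"z0",ray(c,b,0).min(0).round(),"z52",ray(c,b,52).min(0).round(1),ray(c,b,52).max(0).round(1))
E
python3 - <<'E'
from look import *
im,c=look("w1");blue(im,c)
print("expect px of cap top",proj(c,[441,-4,52]).round(),"tcp",proj(c,env.observe()["tcp_pos"]).round())
E
```

```text
[439.8  -5.3 160.5] [-3.139 -0.     1.468] gap 0.799 t 1.65
blue px [243 154] [282 202] z0 [422. -39.] z52 [426.4 -19.6] [459.9  23.1]
expect px of cap top [260. 185.] tcp [260. 253.]
```

View pics/w1.png

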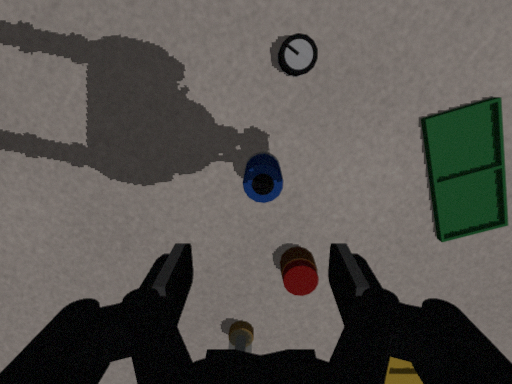

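The wrist view shows the capacitor with its black top disc at about (262,184). A knob is at (297,54), the jar at (300,270), the valve at (240,335) and the green tray at right.

```bash
cat >> look.py <<'E'
def disc(im,c,guess,z,dark=True,r=40,col=None):
    # centroid of the dark (or bright) top disc nearest to the projected guess
    u,v=proj(c,[*guess,z]).round().astype(int);H,S,V=hsvof(im)
    m=np.zeros(V.shape,bool);y0,x0=max(v-r,0),max(u-r,0);sub=np.s_[y0:v+r,x0:u+r]
    m[sub]=((V<55)&(S<200) if dark else (V>110)&(S<40))[sub] if col is None else col(H,S,V)[sub]
    out=[]
    for b in blobs(m,40):
        e=cv2.fitEllipse(np.float32(b)) if len(b)>5 else None
        h=cv2.convexHull(b);M=cv2.moments(h);q=[M["m10"]/M["m00"],M["m01"]/M["m00"]]
        out.append((np.hypot(q[0]-u,q[1]-v),q,M["m00"],ray(c,q,z)[0],np.ptp(ray(c,h[:,0],z),axis=0)))
    for o in sorted(out,key=lambda o:o[0])[:3]:print("disc px",np.round(o[1],1),"area",o[2],"xy",o[3].round(1),"size",o[4].round(1))
E
python3 - <<'E'
from look import *
im=cv2.imread("pics/w1.png");c=cam("wrist")
disc(im,c,(441,-4),52)
bri=lambda H,S,V:(V>100)&(S<40)
disc(im,c,(480,93),30,col=bri,r=30)
E
python3 go.py 441 -4 15 1.468
```

```text
disc px [260.6 171.9] area 1084.0 xy [443.9   6.4] size [30.  37.7]
disc px [292.5  58.5] area 3481.0 xy [479.3  93.5] size [51.4 49.7]
shift [ 0.22  0.   14.68] turn -0.001 now [440.8  -6.2 161.8] [-3.141  0.     1.467] t 1.7
```

Request:
{"name": "servo_tool", "arguments": {"plan": [[0.2,[0.1,0.1,2],0],[0.2,[0.2,0.2,5],0],[0.2,[0.2,0.2,8],0],[0.2,[0.2,0.2,11],0],[0.2,[0.2,0.2,13],0],[0.2,[0.2,0.2,14.6],0],[0.2,[0.2,0.2,14.6],0],[0.9,[0.2,0.2,14.6],0],[0.9,[0.2,0.2,14.6],0],[0.9,[0.2,0.2,14.6],0],[0.9,[0.2,0.2,14.6],0],[0.9,[0.2,0.2,14.6],0]], "squeeze": 35}}

```text
t: 2.7
tcp_pos: [444.8, -4.8, 17.4]
tcp_rot: [3.138, 0.001, 1.467]
force: [-1.1, -0.7, 7.5]
finger_gap: 0.399
gripper_force: 34.5
```

Request:
{"name": "servo_tool", "arguments": {"plan": [[0.9,[0,0,0],0],[0.9,[0,0,0],0],[0.9,[0,0,0],0],[0.9,[0,0,0],0],[0.9,[0,0,0],0],[0.9,[0,0,0],0]]}}

```text
t: 3.2
tcp_pos: [444.8, -4.8, 17.4]
tcp_rot: [3.138, 0.001, 1.467]
force: [-1.2, -1.4, 6.6]
finger_gap: 0.404
gripper_force: 34.5
```

Request:
{"name": "servo_tool", "arguments": {"plan": [[0.9,[0,0,-0.5],0],[0.9,[0,0,-2],0],[0.9,[0,0,-4.5],0],[0.9,[0,0,-7.5],0],[0.9,[-1,0.6,-10],0],[0.9,[-3,1.9,-12],0],[0.9,[-5.5,3.4,-12],0],[0.9,[-8.5,5.3,-12],0],[0.9,[-11.5,7.2,-12],0],[0.9,[-14.5,9,-12],0],[0.9,[-17.5,10.9,-12],0],[0.9,[-20.5,12.8,-12],0]]}}

```text
t: 4.2
tcp_pos: [549.6, -222.8, 136.1]
tcp_rot: [3.141, 0.0, 1.467]
force: [0.1, -0.7, -0.5]
finger_gap: 0.398
gripper_force: 35.1
```

Request:
{"name": "servo_tool", "arguments": {"plan": [[0.9,[-3,1.8,0],0],[0.9,[-5.5,3.4,0],0],[0.9,[-7.5,4.6,0],0],[0.9,[-8.6,5.3,0],0],[0.9,[-8.8,5.5,0],0],[0.9,[-8.8,5.5,0],0]]}}

```text
t: 4.7
tcp_pos: [594.7, -314.8, 135.7]
tcp_rot: [3.141, -0.0, 1.466]
force: [0.3, 0.6, -1.6]
finger_gap: 0.402
gripper_force: 35.1
```

```bash
cat >> look.py <<'E'
def tray(im,c,col):
    H,S,V=hsvof(im)
    m={"yellow":(abs(H-26)<7)&(S>140)&(V>50),"green":(abs(H-70)<20)&(S>90),"red":((H<6)|(H>174))&(S>140)&(V>35)}[col]
    m=cv2.morphologyEx(m.astype(np.uint8),cv2.MORPH_CLOSE,np.ones((5,5)))
    for b in blobs(m,1500):print(col,"px",b.min(0),b.max(0),"z10",rect(ray(c,b,10)),"z0",rect(ray(c,b,0)))
E
python3 - <<'E'
from look import *
im,c=look("w2");tray(im,c,"yellow")
E
```

```text
[ 594.7 -314.8  135.7] [ 3.141 -0.     1.466] gap 0.402 t 4.7
yellow px [224  63] [306 214] z10 ((603.6, -282.1), [67.6, 132.0], 1.466) z0 ((603.5, -283.9), [70.2, 136.9], 1.466)
```

View pics/w2.png

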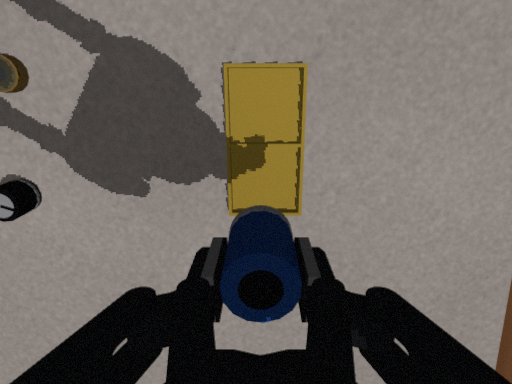

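The view shows the yellow tray at px (224–306, 63–214) and the capacitor held upright between the fingers. I'll shift slightly in tool y and lower it.

Request:
{"name": "servo_tool", "arguments": {"plan": [[0.9,[0,0.2,1.5],0],[0.9,[0,0.4,4],0],[0.9,[-0.1,0.6,7],0],[0.9,[-0.1,0.6,9],0],[0.9,[-0.1,0.6,10.4],0],[0.9,[-0.1,0.6,11],0],[0.9,[-0.1,0.6,11.2],0],[0.9,[-0.1,0.6,11.2],0],[0.9,[-0.1,0.6,11.2],0]]}}

```text
t: 5.5
tcp_pos: [601.5, -316.6, 25.0]
tcp_rot: [3.139, 0.002, 1.467]
force: [0.2, 0.0, -0.9]
finger_gap: 0.398
gripper_force: 35.1
```

Request:
{"name": "servo_tool", "arguments": {"plan": [[0.9,[0,0,0.1],0],[0.9,[0,0,0.15],0],[0.9,[0,0,0.2],0],[0.9,[0,0,0.2],0]]}}

```text
t: 5.83
tcp_pos: [600.6, -316.2, 21.7]
tcp_rot: [3.141, 0.0, 1.467]
force: [0.3, 0.1, -0.6]
finger_gap: 0.402
gripper_force: 35.1
```

Request:
{"name": "servo_tool", "arguments": {"plan": [[0.9,[0,0,0.05],0],[0.9,[0,0,0.1],0],[0.9,[0,0,0.15],0],[0.9,[0,0,0.15],0]]}}

```text
t: 6.17
tcp_pos: [600.5, -316.0, 20.0]
tcp_rot: [-3.142, 0.0, 1.467]
force: [-1.0, 0.5, 0.9]
finger_gap: 0.408
gripper_force: 35.5
```

Request:
{"name": "servo_tool", "arguments": {"plan": [[0.9,[0,0,0.05],0],[0.9,[0,0,0.1],0],[0.9,[0,0,0.15],0],[0.9,[0,0,0.15],0]]}}

```text
t: 6.5
tcp_pos: [600.5, -316.1, 20.0]
tcp_rot: [-3.141, 0.0, 1.467]
force: [-4.2, 2.7, 10.2]
finger_gap: 0.398
gripper_force: 36.1
```

Contact came at TCP z 20, as expected. I'll release and lift.

Request:
{"name": "servo_tool", "arguments": {"plan": [[0.5,[0,0,-0.1],0],[0.4,[0,0,-0.1],0],[0.25,[0,0,-0.1],0],[0.25,[0,0,-0.1],0],[0.25,[0,0,-0.1],0],[0.25,[0,0,-1.5],0],[0.25,[0,0,-4],0],[0.25,[0,0,-7],0],[0.25,[0,0,-10],0],[0.25,[0,0,-12],0],[0.25,[0,0,-12],0],[0.25,[0,0,-12],0]]}}

```text
t: 7.5
tcp_pos: [601.5, -316.8, 141.2]
tcp_rot: [3.138, 0.002, 1.467]
force: [-0.4, 0.3, -0.9]
finger_gap: 0.75
gripper_force: 0.0
```

```bash
python3 - <<'E'
from look import *
im,c=look("w3");blue(im,c);print(proj(c,[601,-316,54]).round())
cv2.imwrite("pics/w3c.png",im[40:300,150:370])
E
python3 go.py 363 299 160 1.45
```

```text
[ 601.5 -316.8  141.2] [3.138e+00 2.000e-03 1.467e+00] gap 0.75 t 7.5
blue px [237 158] [279 211] z0 [ 579. -353.] z52 [ 585.2 -331.6] [ 618.7 -288. ]
[257. 194.]
shift [ 58.71 -30.01  -2.11] turn 0.017 now [ 600.5 -316.   138.9] [3.141 0.    1.467] t 7.5
```

View pics/w3c.png

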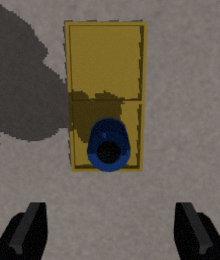

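The capacitor stands upright in the lower bay of the yellow tray, at about (108,152) in the crop. Next is the far-left capacitor.

Request:
{"name": "servo_tool", "arguments": {"plan": [[0.2,[1.5,-0.8,-1],0],[0.2,[4.5,-2.3,-2],0],[0.2,[8,-4,-2],0],[0.2,[11.5,-5.8,-2],0],[0.2,[15,-7.6,-2],0],[0.2,[18.5,-9.4,-2],0],[0.2,[22,-11.2,-2],0],[0.2,[25.5,-13,-2],0],[0.2,[29,-14.8,-2],0],[0.2,[32.5,-16.6,-2],0],[0.2,[36,-18.4,-2],0],[0.2,[39.5,-20.2,-2],0]]}}

```text
t: 8.55
tcp_pos: [438.2, 99.4, 156.8]
tcp_rot: [-3.138, 0.0, 1.466]
force: [1.0, 0.2, 0.2]
finger_gap: 0.802
gripper_force: 0.0
```

Request:
{"name": "servo_tool", "arguments": {"plan": [[0.2,[3.5,-1.8,0],0],[0.2,[7,-3.6,0],0],[0.2,[10.5,-5.4,0],0],[0.2,[14,-7.2,0],0],[0.2,[17,-8.7,0],0],[0.2,[18.7,-9.6,0],0],[0.2,[19,-9.8,0],0],[0.2,[19,-9.8,0],0],[0.2,[19,-9.8,0],0]]}}

```text
t: 9.3
tcp_pos: [362.4, 296.1, 157.4]
tcp_rot: [-3.14, 0.002, 1.467]
force: [-1.1, -0.6, -0.2]
finger_gap: 0.804
gripper_force: 0.0
```

```bash
python3 - <<'E'
from look import *
im,c=look("w4");blue(im,c);print(proj(c,[363,296,52]).round())
E
python3 go.py 363 296 17 1.467
```

```text
[362.4 296.1 157.4] [-3.140e+00  2.000e-03  1.467e+00] gap 0.804 t 9.3
blue px [243 155] [282 204] z0 [344. 261.] z52 [349.1 281.2] [382.5 324.1]
[259. 188.]
shift [ 0.02  0.02 14.06] turn -0.001 now [362.8 295.8 157.6] [-3.140e+00  1.000e-03  1.466e+00] t 9.3
```

View pics/w4.png

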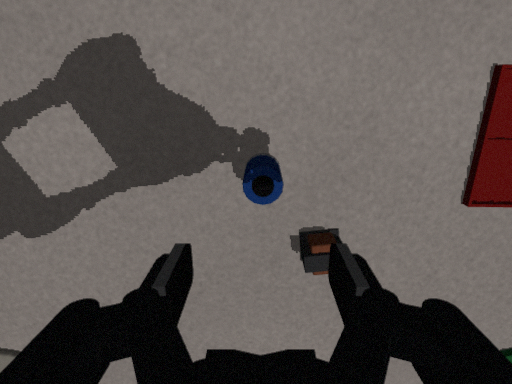

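The capacitor disc is at (262,186). The transformer at (320,250) is clear of the finger path.

Request:
{"name": "servo_tool", "arguments": {"plan": [[0.2,[0.1,0.1,2],0],[0.2,[0.2,0.3,5],0],[0.2,[0.2,0.3,8],0],[0.2,[0.2,0.3,11],0],[0.2,[0.2,0.3,13],0],[0.2,[0.2,0.3,14.1],0],[0.2,[0.2,0.3,14.1],0],[0.9,[0.2,0.3,14.1],0],[0.9,[0.2,0.3,14.1],0],[0.9,[0.2,0.3,14.1],0],[0.9,[0.2,0.3,14.1],0],[0.9,[0.2,0.3,14.1],0]]}}

```text
t: 10.35
tcp_pos: [367.7, 299.3, 19.1]
tcp_rot: [3.138, -0.002, 1.467]
force: [0.1, -1.8, 8.0]
finger_gap: 0.397
gripper_force: 35.1
```

Request:
{"name": "servo_tool", "arguments": {"plan": [[0.9,[0,0,0],0],[0.9,[0,0,0],0],[0.9,[0,0,0],0]]}}

```text
t: 10.6
tcp_pos: [367.7, 299.3, 19.2]
tcp_rot: [3.138, -0.001, 1.467]
force: [-0.1, -1.2, 7.7]
finger_gap: 0.396
gripper_force: 35.1
```

```bash
python3 go.py 608 -250 140 1.467
```

```text
shift [-52.15  29.58 -12.08] turn 0.0 now [367.7 299.3  19.2] [ 3.138e+00 -1.000e-03  1.467e+00] t 10.6
```

Request:
{"name": "servo_tool", "arguments": {"plan": [[0.9,[0,0,-0.5],0],[0.9,[0,0,-2],0],[0.9,[0,0,-4.5],0],[0.9,[0,0,-7.5],0],[0.9,[-1.2,0.7,-10],0],[0.9,[-3.5,2,-12],0],[0.9,[-6.5,3.7,-12],0],[0.9,[-9.5,5.4,-12],0],[0.9,[-12.5,7.1,-12],0],[0.9,[-15.5,8.8,-12],0],[0.9,[-18.5,10.5,-12],0],[0.9,[-21.5,12.2,-12],0]]}}

```text
t: 11.6
tcp_pos: [465.3, 70.7, 137.9]
tcp_rot: [3.141, -0.0, 1.467]
force: [0.6, 1.0, -0.9]
finger_gap: 0.397
gripper_force: 35.0
```

Request:
{"name": "servo_tool", "arguments": {"plan": [[0.9,[-3,1.7,0],0],[0.9,[-6,3.4,0],0],[0.9,[-9,5.1,0],0],[0.9,[-12,6.8,0],0],[0.9,[-15,8.5,0],0],[0.9,[-18,10.2,0],0],[0.9,[-21,11.9,0],0],[0.9,[-24,13.6,0],0],[0.9,[-27,15.3,0],0],[0.9,[-29.3,16.6,0],0],[0.9,[-30.4,17.3,0],0],[0.9,[-30.6,17.4,0],0]]}}

```text
t: 12.6
tcp_pos: [606.8, -252.8, 137.6]
tcp_rot: [3.141, 0.001, 1.465]
force: [0.8, 0.7, -1.8]
finger_gap: 0.404
gripper_force: 35.1
```

Request:
{"name": "servo_tool", "arguments": {"plan": [[0.9,[0,0,1],0],[0.9,[0,0,3],0],[0.9,[0,0,5],0],[0.9,[0,0,5],0]]}}

```text
t: 12.93
tcp_pos: [602.7, -246.6, 81.8]
tcp_rot: [-3.133, -0.005, 1.468]
force: [-0.8, 0.7, -1.5]
finger_gap: 0.396
gripper_force: 35.0
```

```bash
python3 - <<'E'
from look import *
im,c=look("w5");tray(im,c,"yellow")
E
python3 go.py 608 -250 24 1.467
```

```text
[ 602.7 -246.6   81.8] [-3.133 -0.005  1.468] gap 0.396 t 12.93
yellow px [219 160] [313 248] z10 ((607.1, -249.7), [67.8, 70.0], 1.462) z0 ((606.8, -253.6), [70.9, 73.3], 1.462)
shift [-0.22  0.45  6.  ] turn 0.001 now [ 603.8 -247.3   84. ] [-3.135 -0.004  1.468] t 13.0
```

Request:
{"name": "servo_tool", "arguments": {"plan": [[0.9,[-0.1,0.2,1.5],0],[0.9,[-0.1,0.2,3.5],0],[0.9,[-0.1,0.2,5],0],[0.9,[-0.1,0.2,5.7],0],[0.9,[-0.1,0.2,5.7],0],[0.9,[-0.1,0.2,5.7],0],[0.9,[-0.1,0.2,5.7],0]]}}

```text
t: 13.57
tcp_pos: [609.0, -252.0, 31.5]
tcp_rot: [3.14, 0.001, 1.467]
force: [0.4, -0.4, 0.0]
finger_gap: 0.398
gripper_force: 35.1
```

Request:
{"name": "servo_tool", "arguments": {"plan": [[0.9,[0,0,0.05],0],[0.9,[0,0,0.1],0],[0.9,[0,0,0.1],0]]}}

```text
t: 13.82
tcp_pos: [608.5, -251.7, 29.9]
tcp_rot: [3.141, 0.0, 1.467]
force: [0.6, 0.4, -0.4]
finger_gap: 0.401
gripper_force: 35.1
```

Request:
{"name": "servo_tool", "arguments": {"plan": [[0.9,[0.1,0,0.3],0],[0.9,[0.1,-0.1,0.5],0],[0.9,[0.1,-0.1,0.65],0],[0.9,[0.1,-0.1,0.7],0],[0.9,[0.1,-0.1,0.7],0]]}}

```text
t: 14.23
tcp_pos: [607.1, -250.3, 22.0]
tcp_rot: [-3.141, -0.0, 1.467]
force: [-0.5, -0.4, -0.3]
finger_gap: 0.398
gripper_force: 35.2
```

Request:
{"name": "servo_tool", "arguments": {"plan": [[0.9,[0,0,0.05],0],[0.9,[0,0,0.1],0],[0.9,[0,0,0.15],0],[0.9,[0,0,0.15],0]]}}

```text
t: 14.57
tcp_pos: [607.4, -250.5, 21.7]
tcp_rot: [-3.142, 0.0, 1.467]
force: [-2.5, 0.3, 4.9]
finger_gap: 0.396
gripper_force: 35.5
```

Request:
{"name": "servo_tool", "arguments": {"plan": [[0.5,[0,0,0],0],[0.4,[0,0,0],0],[0.25,[0,0,0],0],[0.25,[0,0,0],0],[0.25,[0,0,0],0],[0.25,[0,0,-1.5],0],[0.25,[0,0,-4],0],[0.25,[0,0,-7],0],[0.25,[0,0,-10],0],[0.25,[0,0,-12],0],[0.25,[0,0,-12],0],[0.25,[0,0,-12],0]]}}

```text
t: 15.57
tcp_pos: [608.5, -251.1, 143.8]
tcp_rot: [3.137, 0.002, 1.467]
force: [0.4, 0.4, 0.4]
finger_gap: 0.751
gripper_force: 0.0
```

```bash
python3 - <<'E'
from look import *
im,c=look("w6");blue(im,c)
print(proj(c,[607,-250,54]).round(),proj(c,[600,-316,54]).round())
E
python3 go.py 373 -304 150 1.467
```

```text
[ 608.5 -251.1  143.8] [3.137e+00 2.000e-03 1.467e+00] gap 0.751 t 15.57
blue px [239 224] [278 279] z0 [ 578. -368.] z52 [ 584.9 -332. ] [ 618.9 -278.3]
blue px [237 162] [279 214] z0 [ 586. -292.] z52 [ 591.8 -269.4] [ 625.4 -225.4]
[256. 193.] [256. 265.]
shift [ -7.76 -22.75  -0.85] turn -0.0 now [ 607.4 -250.4  141.5] [3.141 0.    1.467] t 15.6
```

Both capacitors stand in place. Now the right-hand knob.

Request:
{"name": "servo_tool", "arguments": {"plan": [[0.2,[-0.5,-1.5,0],0],[0.2,[-1.5,-4.5,0],0],[0.2,[-2.5,-8,0],0],[0.2,[-4,-11.5,0],0],[0.2,[-5,-15,0],0],[0.2,[-6.2,-18.5,0],0],[0.2,[-7.2,-21.3,0],0],[0.2,[-7.7,-22.6,0],0],[0.2,[-7.8,-22.7,0],0],[0.2,[-7.8,-22.7,0],0],[0.2,[-7.8,-22.7,0],0]]}}

```text
t: 16.53
tcp_pos: [373.8, -303.9, 140.2]
tcp_rot: [-3.141, -0.001, 1.467]
force: [-0.4, -0.7, 0.5]
finger_gap: 0.799
gripper_force: 0.0
```

```bash
python3 - <<'E'
from look import *
im,c=look("w7");g=(373,-304)
disc(im,c,g,30,col=lambda H,S,V:(V<60),r=45)
u,v=proj(c,[*g,30]).round().astype(int);print(u,v)
cv2.imwrite("pics/w7c.png",cv2.resize(im[v-60:v+60,u-60:u+60],None,fx=3,fy=3))
E
python3 go.py 373 -304 10 1.467
```

```text
[ 373.8 -303.9  140.2] [-3.141e+00 -1.000e-03  1.467e+00] gap 0.799 t 16.53
disc px [255.1 173.2] area 2199.5 xy [ 372.1 -291.9] size [37.4 55.4]
disc px [230.1 153.6] area 675.0 xy [ 353.2 -273. ] size [26.2 25.6]
258 187
shift [-0.02 -0.1  13.03] turn 0.001 now [ 374.1 -303.9  140.3] [-3.141e+00 -1.000e-03  1.468e+00] t 16.6
```

View pics/w7c.png

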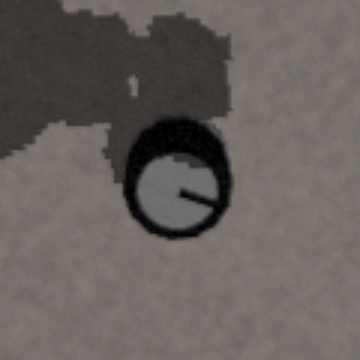

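The knob's silver disc is centred at crop (177,190), which is px (257,190).

Request:
{"name": "servo_tool", "arguments": {"plan": [[0.2,[-0.1,-0.1,2],0],[0.2,[-0.2,-0.1,5],0],[0.2,[-0.3,-0.1,8],0],[0.2,[-0.3,-0.1,11],0],[0.2,[-0.3,-0.1,12.6],0],[0.2,[-0.3,-0.1,13.2],0],[0.2,[-0.3,-0.1,13.2],0],[0.2,[-0.3,-0.1,13.2],0]]}}

```text
t: 17.25
tcp_pos: [373.0, -307.5, 9.4]
tcp_rot: [3.141, 0.001, 1.468]
force: [-0.5, -1.0, -0.2]
finger_gap: 0.801
gripper_force: 0.0
```

Request:
{"name": "servo_tool", "arguments": {"plan": [[0.9,[0,0,0],0],[0.9,[0,0,0],0],[0.9,[0,0,0],0],[0.9,[0,0,0],0],[0.9,[0,0,0],0],[0.9,[0,0,0],0],[0.9,[0,0,0],0],[0.9,[0,0,0],0]]}}

```text
t: 17.92
tcp_pos: [372.9, -308.2, 10.2]
tcp_rot: [3.14, 0.002, 1.467]
force: [-1.3, 1.4, 6.9]
finger_gap: 0.359
gripper_force: 34.4
```

```bash
python3 go.py 640 -60 110 1.76
```

```text
shift [27.46 23.99 -9.98] turn -0.293 now [ 372.9 -308.2   10.2] [3.140e+00 2.000e-03 1.467e+00] t 17.9
```

Request:
{"name": "servo_tool", "arguments": {"plan": [[0.9,[0,0,-0.5],0],[0.9,[0,0,-2],0],[0.9,[0,0,-4.5],0],[0.9,[0,0,-7.5],0],[0.9,[1,0.9,-10],0],[0.9,[3,2.7,-12],0],[0.9,[5.2,4.7,-12],-0.1],[0.9,[7.4,6.7,-12],-0.2],[0.9,[9.6,8.7,-12],-0.29],[0.9,[11.8,10.6,-12],-0.29],[0.9,[14,12.6,-12],-0.29],[0.9,[16.2,14.6,-12],-0.29]]}}

```text
t: 18.92
tcp_pos: [534.9, -160.0, 129.0]
tcp_rot: [-3.142, 0.0, 1.757]
force: [0.2, 0.1, -0.8]
finger_gap: 0.356
gripper_force: 34.8
```

```bash
python3 go.py 648 -60 120 1.76
```

```text
shift [ 7.74 12.97  0.9 ] turn -0.003 now [ 534.9 -160.   129. ] [-3.142  0.     1.757] t 18.9
```

Request:
{"name": "servo_tool", "arguments": {"plan": [[0.9,[1.4,2.4,0],0],[0.9,[3,5,0],0],[0.9,[4.6,7.7,0],0],[0.9,[6.2,10.4,0],0],[0.9,[7.3,12.2,1],0],[0.9,[7.6,12.8,2.5],0],[0.9,[7.7,12.9,4],0],[0.9,[7.7,12.9,5],0],[0.9,[7.7,12.9,5],0],[0.9,[7.7,12.9,5],0],[0.9,[7.7,12.9,5],0]]}}

```text
t: 19.83
tcp_pos: [647.0, -62.3, 79.9]
tcp_rot: [3.14, 0.001, 1.756]
force: [0.3, -1.1, -0.5]
finger_gap: 0.361
gripper_force: 34.9
```

```bash
python3 - <<'E'
from look import *
im,c=look("w8");tray(im,c,"green")
E
python3 go.py 648 -60 15 1.76
```

```text
[647.  -62.3  79.9] [3.140e+00 1.000e-03 1.756e+00] gap 0.361 t 19.83
green px [239 264] [507 383] z10 ((772.1, -156.1), [125.8, 247.0], 0.182) z0 ((778.7, -164.3), [131.7, 258.6], 0.182)
green px [ 29 250] [254 383] z10 ((578.3, -227.8), [128.4, 216.2], 0.739) z0 ((575.8, -239.3), [134.4, 226.4], 0.739)
green px [210  53] [315 288] z10 ((647.8, -48.6), [68.8, 175.9], 1.75) z0 ((648.5, -51.7), [72.1, 184.2], 1.75)
shift [0.22 0.11 6.52] turn -0.004 now [647.3 -62.4  80.2] [3.140e+00 1.000e-03 1.756e+00] t 19.9
```

View pics/w8.png

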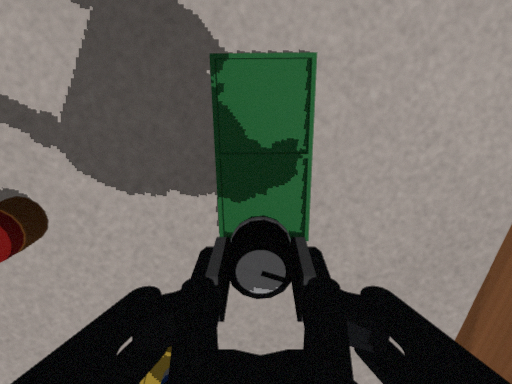

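The green tray spans px rows 53–237, with its divider centre at about (264,153). The knob is upright in the grip at (261,270).

Run:
```python
from h import *
c=cam("wrist")
print(ray(c,[(210,53.5),(316,53),(263.8,153),(221,237),(309,237)],10).round(1))
```

```text
[[599.   31.2]
 [665.   43.8]
 [644.5 -25.4]
 [624.4 -95.7]
 [690.8 -83.3]]
```

Request:
{"name": "servo_tool", "arguments": {"plan": [[0.9,[0.1,0.2,1.5],0],[0.9,[0.2,0.3,3.5],0],[0.9,[0.3,0.4,5.2],0],[0.9,[0.3,0.4,6.1],0],[0.9,[0.3,0.4,6.3],0],[0.9,[0.3,0.4,6.4],0],[0.9,[0.3,0.4,6.4],0],[0.9,[0.3,0.4,6.4],0]]}}

```text
t: 20.55
tcp_pos: [651.1, -58.4, 16.1]
tcp_rot: [3.139, 0.001, 1.757]
force: [-0.6, 0.0, 0.2]
finger_gap: 0.362
gripper_force: 34.9
```

Request:
{"name": "servo_tool", "arguments": {"plan": [[0.9,[0,0,0.05],0],[0.9,[0,0,0.1],0],[0.9,[0,0,0.15],0],[0.9,[0,0,0.15],0]]}}

```text
t: 20.88
tcp_pos: [650.2, -58.1, 13.5]
tcp_rot: [3.141, 0.0, 1.757]
force: [0.5, -0.7, -0.4]
finger_gap: 0.363
gripper_force: 34.9
```

Request:
{"name": "servo_tool", "arguments": {"plan": [[0.9,[0,0,0.05],0],[0.9,[0,0,0.1],0],[0.9,[0,0,0.1],0],[0.9,[0,0,0.1],0]]}}

```text
t: 21.22
tcp_pos: [650.2, -58.1, 12.8]
tcp_rot: [3.141, 0.0, 1.757]
force: [-2.4, 0.1, 3.3]
finger_gap: 0.358
gripper_force: 35.3
```

The knob touched down at z 12.8. I'll release and head for the second knob.

Request:
{"name": "servo_tool", "arguments": {"plan": [[0.6,[0,0,0],0],[0.45,[0,0,0],0],[0.35,[0,0,0],0],[0.35,[0,0,0],0],[0.35,[0,0,0],0],[0.35,[0,0,-1.5],0],[0.35,[0,0,-4],0],[0.25,[0,0,-7],0],[0.25,[0,0,-10],0],[0.25,[0,0,-12],0],[0.25,[0,0,-13],0],[0.25,[0,0,-13],0]]}}

```text
t: 22.22
tcp_pos: [652.1, -58.6, 146.5]
tcp_rot: [3.136, 0.003, 1.757]
force: [0.7, -0.2, 0.6]
finger_gap: 0.748
gripper_force: 0.0
```

```bash
python3 - <<'E'
from look import *
im,c=look("w9");u,v=proj(c,[650.5,-58.5,32.5]).round().astype(int);print(u,v)
cv2.imwrite("pics/w9c.png",im[60:330,130:390])
E
python3 go.py 481 93 140 1.467
```

```text
[652.1 -58.6 146.5] [3.136e+00 3.000e-03 1.757e+00] gap 0.748 t 22.22
256 184
shift [ 18.   -13.89   0.38] turn 0.29 now [650.8 -58.2 143.8] [3.139e+00 1.000e-03 1.757e+00] t 22.3
```

View pics/w9c.png

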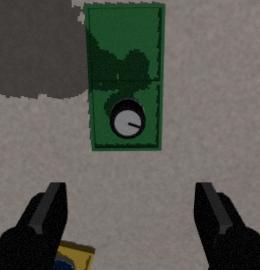

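The knob stands upright and centred in the lower green bay, at crop (127,123). Moving to the second knob; the yaw stays at 1.757.

Request:
{"name": "servo_tool", "arguments": {"plan": [[0.2,[1.3,-1,0],0],[0.2,[3.7,-2.9,0],0],[0.2,[6.5,-5,0],0],[0.2,[9.3,-7.2,0],0],[0.2,[12.1,-9.4,0],0],[0.2,[14.9,-11.5,0],0],[0.2,[17,-13.2,0],0],[0.2,[17.8,-13.8,0],0],[0.2,[18,-13.9,0],0],[0.2,[18,-13.9,0],0],[0.2,[18,-13.9,0],0]]}}

```text
t: 23.18
tcp_pos: [481.0, 92.4, 142.0]
tcp_rot: [-3.142, 0.0, 1.756]
force: [-0.5, 0.6, -0.0]
finger_gap: 0.799
gripper_force: 0.0
```

```bash
python3 - <<'E'
from look import *
im,c=look("w10");g=(481,93)
disc(im,c,g,30,col=lambda H,S,V:(V<45),r=45)
H,S,V=hsvof(im);u,v=proj(c,[*g,30]).round().astype(int);print(u,v)
for b in blobs((V<40),200):
    if abs(b.mean(0)-[u,v]).max()<40:
        q=ray(c,b,30);print(b.min(0),b.max(0),q.min(0).round(1),q.max(0).round(1))
E
python3 go.py 481 93 10 1.757
```

```text
[481.   92.4 142. ] [-3.142  0.     1.756] gap 0.799 t 23.18
disc px [260.9 176.2] area 1113.0 xy [481.5 100.6] size [30.5 36.3]
259 184
[244 156] [278 196] [466.6  82.2] [497.1 118.2]
shift [ 0.08 -0.   13.22] turn -0.001 now [481.2  92.2 142.2] [3.141 0.    1.756] t 23.2
```

Run:
```python
from look import *
im=cv2.imread("pics/w10.png");c=cam("wrist");V=hsvof(im)[2]
for r in range(158,206,3):print(r,V[r,240:284:2])
```

```text
158 [ 77  61  58  57  57  58  51  32  16   6   9   6   1  10  30  60  84 115
 120 121 120 122]
161 [ 59  58  58  59  52  17   5   2  10   0   3   3  12   8   5   8  16  82
 121 120 119 122]
164 [ 56  61  61  49   5   7   6   1  12   3   9   9   6   7   2   0   5  17
  94 118 118 117]
167 [ 54  56  58  12   5   5  14  19  18  21  38  20   6   1   0   4   7   0
  17 114 121 120]
170 [ 64  55  45   8  13   2  13  36 113 114 120 116 114  53  49  23   8   0
   8  81 121 118]
173 [102  60  29   6  19  60 114  28  26 108 114 116 115 114 111 119  92  17
  15  61 121 119]
176 [121  61  16  10  38 109 114 114  50  15  87 115 116 118 115 111 117  61
  14  31 117 121]
179 [117 106   4  16  76 112 114 115 113  93  14  99 115 114 112 115 112 105
  18   4 103 117]
182 [122 122   5  10  70 110 110 114 115 112 114 112 113 115 115 114 114 101
   8  19 116 117]
185 [120 119  92   6  33 111 114 113 112 113 116 116 112 112 112 116 118  51
  16  59 114 120]
188 [118 117 114  46   9  44 111 113 113 114 114 118 114 117 113 113  57  11
  27 109 112 118]
191 [120 119 119 116  69  15  16  69 111 112 111 114 114 117  74  16   9  60
 115 114 115 116]
194 [121 120 123 120 114 107  68  11  14  16  19  23   6  15   8  57  99 113
 116 117 122 122]
197 [118 123 118 119 121 115 118 121 113 108 106 109 102 108 123 124 119 121
 115 118 118 117]
200 [118 117 116 121 121 123 120 119 121 120 117 119 114 115 118 116 115 115
 117 113 115 116]
203 [121 126 119 124 127 126 122 118 112 114 117 116 116 114 113 121 116 125
 118 114 114 117]
```

The second knob's silver disc is centred at px (261,181).

Request:
{"name": "servo_tool", "arguments": {"plan": [[0.2,[0.1,0.1,2],0],[0.2,[0.2,0.1,5],0],[0.2,[0.3,0.2,8],0],[0.2,[0.3,0.2,11],0],[0.2,[0.3,0.2,12.8],0],[0.2,[0.3,0.2,13.4],0],[0.2,[0.3,0.2,13.4],0],[0.2,[0.3,0.2,13.4],0]]}}

```text
t: 23.9
tcp_pos: [482.8, 95.9, 9.0]
tcp_rot: [3.141, 0.0, 1.756]
force: [-0.3, -0.2, 0.8]
finger_gap: 0.794
gripper_force: 0.0
```

Request:
{"name": "servo_tool", "arguments": {"plan": [[0.9,[0,0,0],0],[0.9,[0,0,0],0],[0.9,[0,0,0],0],[0.9,[0,0,0],0],[0.9,[0,0,0],0],[0.9,[0,0,0],0],[0.9,[0,0,0],0],[0.9,[0,0,0],0]]}}

```text
t: 24.57
tcp_pos: [482.9, 96.3, 9.8]
tcp_rot: [3.139, 0.001, 1.757]
force: [-1.2, 0.1, 7.8]
finger_gap: 0.361
gripper_force: 34.4
```

```bash
python3 go.py 638.5 6.5 120 1.757
```

```text
shift [-11.71  13.63 -11.02] turn 0.0 now [482.9  96.3   9.8] [3.139e+00 1.000e-03 1.757e+00] t 24.6
```

Request:
{"name": "servo_tool", "arguments": {"plan": [[0.9,[0,0,-0.5],0],[0.9,[0,0,-2],0],[0.9,[0,0,-4.5],0],[0.9,[0,0,-7],0],[0.9,[-0.8,0.9,-8],0],[0.9,[-2.5,2.9,-8],0],[0.9,[-4.5,5.2,-8],0],[0.9,[-6.5,7.6,-8],0],[0.9,[-8.5,9.9,-8],0],[0.9,[-10.5,12.2,-8],0],[0.9,[-11.5,13.4,-8],0],[0.9,[-11.7,13.6,-8],0]]}}

```text
t: 25.57
tcp_pos: [639.1, 4.7, 88.8]
tcp_rot: [3.14, 0.001, 1.755]
force: [0.4, 0.1, -0.9]
finger_gap: 0.361
gripper_force: 34.9
```

Request:
{"name": "servo_tool", "arguments": {"plan": [[0.9,[0,0,1],0],[0.9,[0,0,3],0],[0.9,[0,0,5],0],[0.9,[0,0,6.2],0],[0.9,[0,0,6.5],0],[0.9,[0,0,6.5],0],[0.9,[0,0,6.5],0]]}}

```text
t: 26.15
tcp_pos: [637.0, 6.9, 24.0]
tcp_rot: [3.141, 0.0, 1.757]
force: [-0.2, 0.0, -0.2]
finger_gap: 0.359
gripper_force: 34.9
```

Contact is expected at z 12.3.

Request:
{"name": "servo_tool", "arguments": {"plan": [[0.9,[0,0.1,0.3],0],[0.9,[0,0.1,0.6],0],[0.9,[0,0.1,0.8],0],[0.9,[0,0.1,0.9],0],[0.9,[0,0.1,0.95],0],[0.9,[0,0.1,0.95],0]]}}

```text
t: 26.65
tcp_pos: [637.8, 6.8, 13.7]
tcp_rot: [-3.141, -0.0, 1.757]
force: [0.9, -0.6, -0.7]
finger_gap: 0.358
gripper_force: 34.9
```

Request:
{"name": "servo_tool", "arguments": {"plan": [[0.9,[0,0,0.05],0],[0.9,[0,0,0.1],0],[0.9,[0,0,0.15],0],[0.9,[0,0,0.2],0],[0.9,[0,0,0.2],0]]}}

```text
t: 27.07
tcp_pos: [638.0, 6.8, 12.3]
tcp_rot: [-3.142, 0.0, 1.757]
force: [-2.4, 0.2, 3.9]
finger_gap: 0.358
gripper_force: 35.3
```

Request:
{"name": "servo_tool", "arguments": {"plan": [[0.9,[0,0,0.05],0],[0.9,[0,0,0.1],0],[0.9,[0,0,0.1],0]]}}

```text
t: 27.32
tcp_pos: [638.0, 6.8, 12.3]
tcp_rot: [-3.141, 0.0, 1.757]
force: [-5.7, 0.6, 11.1]
finger_gap: 0.362
gripper_force: 36.0
```

Request:
{"name": "servo_tool", "arguments": {"plan": [[0.6,[0,0,-0.1],0],[0.45,[0,0,-0.1],0],[0.35,[0,0,-0.1],0],[0.35,[0,0,-0.1],0],[0.35,[0,0,-0.1],0],[0.35,[0,0,-1.5],0],[0.35,[0,0,-4],0],[0.25,[0,0,-7],0],[0.25,[0,0,-10],0],[0.25,[0,0,-12],0],[0.25,[0,0,-13],0],[0.25,[0,0,-13],0]]}}

```text
t: 28.32
tcp_pos: [639.9, 6.5, 144.8]
tcp_rot: [3.136, 0.002, 1.757]
force: [-0.5, -0.7, 0.3]
finger_gap: 0.753
gripper_force: 0.0
```

```bash
python3 - <<'E'
from look import *
im,c=look("w11");V=hsvof(im)[2]
for g in[(638,6.8),(650.3,-58.2)]:
    print(proj(c,[*g,32.5]).round());disc(im,c,g,32.5,col=lambda H,S,V:(V>75)&(S<60),r=24)
E
python3 go.py 420 199 150 3.14
```

```text
[639.9   6.5 144.8] [3.136e+00 2.000e-03 1.757e+00] gap 0.753 t 28.32
[256. 184.]
disc px [257.4 183. ] area 498.0 xy [639.3   7.9] size [22.4 22.7]
[256. 251.]
disc px [257.3 251. ] area 387.5 xy [651.3 -57.5] size [22.3 22.3]
disc px [256.7 272.2] area 169.5 xy [654.9 -80.2] size [44.9 12.5]
shift [ 22.94 -17.92  -0.79] turn -1.383 now [638.6   6.7 142.1] [3.139e+00 1.000e-03 1.757e+00] t 28.4
```

Both knobs are standing in their bays. On to the transformer, turning to a yaw of about π.

Request:
{"name": "servo_tool", "arguments": {"plan": [[0.2,[1.5,-1.2,0],-0.12],[0.2,[3.7,-2.9,0],-0.24],[0.2,[5.9,-4.6,0],-0.36],[0.2,[8.1,-6.3,0],-0.48],[0.2,[10.3,-8,0],-0.6],[0.2,[12.5,-9.7,0],-0.72],[0.2,[14.7,-11.5,0],-0.84],[0.2,[16.9,-13.2,0],-0.96],[0.2,[19.1,-15,0],-1.08],[0.2,[21.3,-16.7,0],-1.2],[0.2,[22.7,-17.7,0],-1.3],[0.2,[22.9,-17.9,0],-1.38]]}}

```text
t: 29.37
tcp_pos: [415.6, 200.2, 138.2]
tcp_rot: [-3.141, -0.006, -3.139]
force: [0.1, -0.5, 0.8]
finger_gap: 0.8
gripper_force: 0.0
```

Request:
{"name": "servo_tool", "arguments": {"plan": [[0.2,[0,0,0],0],[0.2,[0,0,0],0],[0.2,[0,0,0],0]]}}

```text
t: 29.62
tcp_pos: [419.4, 198.3, 139.9]
tcp_rot: [-3.141, -0.002, 3.134]
force: [0.1, 0.7, 0.3]
finger_gap: 0.8
gripper_force: 0.0
```

```bash
python3 - <<'E'
from look import *
im,c=look("w12");u,v=proj(c,[420,199,38]).round().astype(int);print(u,v)
cv2.imwrite("pics/w12c.png",cv2.resize(im[v-60:v+60,u-60:u+60],None,fx=4,fy=4))
E
python3 go.py 420 199 10 3.14
```

```text
[419.4 198.3 139.9] [-3.141e+00 -2.000e-03  3.134e+00] gap 0.8 t 29.62
261 188
shift [-0.04  0.08 13.01] turn -0.006 now [419.6 198.2 140.1] [-3.141e+00 -1.000e-03  3.134e+00] t 29.7
```

View pics/w12c.png

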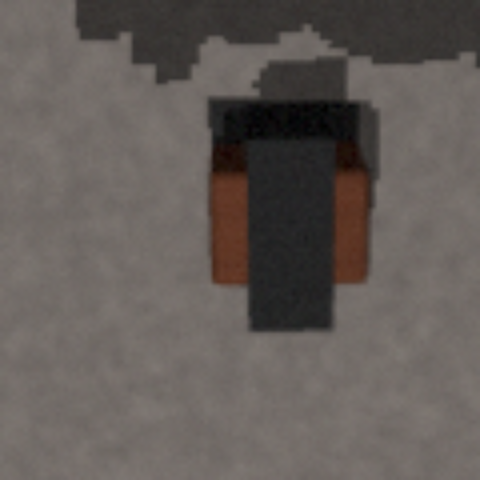

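The core top is centred at crop (291,234), which is px (273.8,186.5), and it is square to the tool.

```bash
python3 - <<'E'
from h import *
c=cam("wrist");print(ray(c,(273.8,186.5),38),ray(c,[(261-60+212/4,128+283/4),(261-60+367/4,128+283/4)],33))
t=cam("top");print(ray(t,[(100+155/2.7,180+116/2.7),(100+173/2.7,180+115/2.7),(100+191/2.7,180+115/2.7)],36), proj(t,[422,209,38]))
E
python3 go.py 420 199 10 3.14
```

```text
[[418.76114511 209.29566839]] [[431.35630927 192.49899923]
 [431.62203047 225.92799669]]
[[415.10449553 215.89079377]
 [416.32822721 199.4900234 ]
 [416.63535154 183.0375945 ]] [160.12685885 220.25157986]
shift [-0.04  0.08 13.01] turn -0.006 now [419.6 198.2 140.1] [-3.141e+00 -1.000e-03  3.134e+00] t 29.7
```

Request:
{"name": "servo_tool", "arguments": {"plan": [[0.2,[0.1,0.4,1],0],[0.2,[0.1,0.8,3],0],[0.2,[0.1,1.1,6],0],[0.2,[0.1,1.1,9],0],[0.2,[0.1,1.1,12],0],[0.2,[0.1,1.1,13.1],0],[0.2,[0.1,1.1,13.1],0],[0.2,[0.1,1.1,13.1],0]]}}

```text
t: 30.33
tcp_pos: [418.7, 209.7, 9.8]
tcp_rot: [-3.141, -0.001, 3.136]
force: [0.1, -0.0, 0.2]
finger_gap: 0.796
gripper_force: 0.0
```

Request:
{"name": "servo_tool", "arguments": {"plan": [[0.9,[0,0,0],0],[0.9,[0,0,0],0],[0.9,[0,0,0],0],[0.9,[0,0,0],0],[0.9,[0,0,0],0],[0.9,[0,0,0],0],[0.9,[0,0,0],0],[0.9,[0,0,0],0]], "squeeze": 45}}

```text
t: 31.0
tcp_pos: [420.4, 210.1, 11.6]
tcp_rot: [3.141, 0.004, 3.137]
force: [-1.0, -1.3, 7.2]
finger_gap: 0.387
gripper_force: 46.3
```

```bash
python3 go.py 611 270 120 3.14
```

```text
shift [-19.03   6.08 -10.84] turn -0.003 now [420.4 210.1  11.6] [3.141 0.004 3.137] t 31.0
```

Request:
{"name": "servo_tool", "arguments": {"plan": [[0.9,[0,0,-0.5],0],[0.9,[0,0,-2],0],[0.9,[0,0,-4.5],0],[0.9,[0,0,-7],0],[0.9,[-1,0.3,-8],0],[0.9,[-3.5,1.1,-8],0.06],[0.9,[-6.5,2.1,-8],0.12],[0.9,[-9.5,3,-8],0.12],[0.9,[-12.5,4,-8],0.12],[0.9,[-15.5,5,-8],0.12],[0.9,[-17.8,5.7,-8],0.12],[0.9,[-18.5,5.9,-8],0.12]]}}

```text
t: 32.0
tcp_pos: [606.8, 268.4, 90.2]
tcp_rot: [3.141, 0.002, 3.016]
force: [0.3, 0.3, -1.4]
finger_gap: 0.387
gripper_force: 45.4
```

Request:
{"name": "servo_tool", "arguments": {"plan": [[0.9,[0,0,0],0],[0.9,[0,0,0],0],[0.9,[0,0,0],0]]}}

```text
t: 32.25
tcp_pos: [602.4, 267.6, 89.4]
tcp_rot: [-3.141, -0.002, 3.017]
force: [-0.6, -0.2, -2.5]
finger_gap: 0.384
gripper_force: 45.4
```

```bash
python3 - <<'E'
from look import *
im,c=look("w13");tray(im,c,"red")
print(proj(c,[609,302,10]),proj(c,[605,269,2.5]))
E
python3 go.py 605 269 20 3.02
```

```text
[602.4 267.6  89.4] [-3.141e+00 -2.000e-03  3.017e+00] gap 0.384 t 32.25
red px [220 154] [399 239] z10 ((608.2, 303.3), [69.3, 132.9], 1.446) z0 ((612.1, 304.5), [72.4, 138.8], 1.446)
[305.90322369 199.61614493] [262.54793976 196.50078521]
shift [-0.23  0.17  6.96] turn -0.003 now [602.5 267.6  89.6] [-3.141e+00 -2.000e-03  3.017e+00] t 32.3
```

View pics/w13.png

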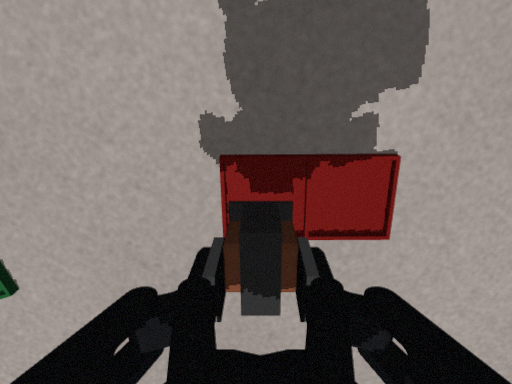

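The red tray is at px (220–399, 154–239), and the transformer hangs level over its left bay. Lowering.

Request:
{"name": "servo_tool", "arguments": {"plan": [[0.9,[-0.1,0.1,1],0],[0.9,[-0.1,0.2,3],0],[0.9,[-0.1,0.3,5],0],[0.9,[-0.1,0.3,6.5],0],[0.9,[-0.1,0.3,7],0],[0.9,[-0.1,0.3,7.1],0],[0.9,[-0.1,0.3,7.1],0],[0.9,[-0.1,0.3,7.1],0]]}}

```text
t: 32.97
tcp_pos: [606.3, 270.9, 20.1]
tcp_rot: [3.141, 0.002, 3.017]
force: [0.0, 0.5, -0.9]
finger_gap: 0.386
gripper_force: 45.4
```

Request:
{"name": "servo_tool", "arguments": {"plan": [[0.9,[0,0,0.05],0],[0.9,[0,0,0.1],0],[0.9,[0,0,0.15],0],[0.9,[0,0,0.2],0],[0.9,[0,0,0.2],0]]}}

```text
t: 33.38
tcp_pos: [605.3, 270.7, 16.8]
tcp_rot: [3.142, -0.0, 3.017]
force: [0.9, -0.1, -2.3]
finger_gap: 0.388
gripper_force: 45.4
```

Request:
{"name": "servo_tool", "arguments": {"plan": [[0.9,[0,0,0.05],0],[0.9,[0,0,0.1],0],[0.9,[0,0,0.15],0],[0.9,[0,0,0.2],0],[0.9,[0,0,0.2],0]]}}

```text
t: 33.8
tcp_pos: [605.2, 270.7, 14.6]
tcp_rot: [-3.142, -0.0, 3.017]
force: [0.4, -0.3, -1.9]
finger_gap: 0.39
gripper_force: 45.4
```

Request:
{"name": "servo_tool", "arguments": {"plan": [[0.9,[0,0,0.05],0],[0.9,[0,0,0.1],0],[0.9,[0,0,0.15],0],[0.9,[0,0,0.15],0]]}}

```text
t: 34.13
tcp_pos: [605.4, 270.8, 14.2]
tcp_rot: [-3.142, -0.0, 3.017]
force: [-3.0, -1.1, 4.9]
finger_gap: 0.386
gripper_force: 46.2
```

Contact at z 14.2. Releasing, lifting, and moving back for a final check.

Request:
{"name": "servo_tool", "arguments": {"plan": [[0.5,[0,0,0],0],[0.4,[0,0,0],0],[0.3,[0,0,0],0],[0.3,[0,0,0],0],[0.3,[0,0,0],0],[0.3,[0,0,-1.5],0],[0.3,[0,0,-4],0],[0.3,[0,0,-7],0],[0.3,[0,0,-10],0],[0.3,[1.5,0,-12],0],[0.3,[4,0,-13],0],[0.3,[7,0,-13],0]]}}

```text
t: 35.13
tcp_pos: [538.6, 279.9, 148.7]
tcp_rot: [3.138, 0.008, 3.016]
force: [-0.1, 0.5, 0.7]
finger_gap: 0.695
gripper_force: 0.0
```

Request:
{"name": "servo_tool", "arguments": {"plan": [[0.3,[3,0,-1],0],[0.3,[6,0,-2],0],[0.3,[9,0,-3],0],[0.3,[11.5,0,-3],0],[0.3,[12,0,-3],0],[0.3,[12,0,-3],0],[0.3,[12,0,-3],0]]}}

```text
t: 35.72
tcp_pos: [417.5, 294.4, 174.1]
tcp_rot: [3.141, 0.002, 3.017]
force: [-0.5, -0.2, -0.0]
finger_gap: 0.703
gripper_force: 0.0
```

Run:
```python
from look import *
w,_=look("w14");top=env.read_camera("top")[:,:,::-1];s=env.read_camera("side")[:,:,::-1]
f=lambda im:cv2.resize(im,(400,300),interpolation=cv2.INTER_AREA)
a=cv2.resize(top[110:260,90:390],(800,300) if 0 else (600,300));b=np.hstack([cv2.resize(s[130:310,100:400],(420,252)),cv2.resize(w,(336,252))])
o=np.zeros((560,800,3),np.uint8);o[:300,:600]=a;o[304:556,:756]=b;cv2.imwrite("pics/final.png",o)
```

```text
[417.5 294.4 174.1] [3.141e+00 2.000e-03 3.017e+00] gap 0.703 t 35.72
```

View pics/final.png

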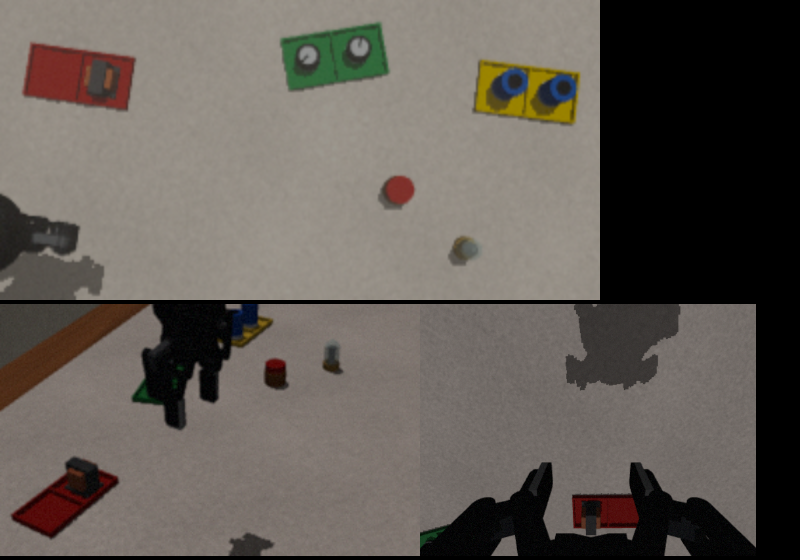

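The final picture shows the capacitors in yellow at (512,80) and (560,90) and the knobs in green at (308,55) and (358,47). The transformer stands in red at (100,80), and the jar (398,190) and valve (465,248) have not moved. Handing in.

```bash
python3 -c "
from rig import env
print(env.close_job())"
```

```text
the job is handed in; nothing more can be done
None
```

All five parts stand upright in their bays (capacitors in yellow, knobs in green, transformer in red), the valve and flux jar were not touched, and the job was handed in after about 36 s of the 128 s allowed.

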